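# Catch the falling tool-case lid and lower it shut

## Task

Close the open tool case on the bench with the outside of the fingers, gripping nothing: tip its lid forward until it falls by its own weight, take the finger off it, catch it in mid-fall, well above the rim, so that it comes to rest on a finger, and then lower it gently until it is fully shut, never letting it drop. Do not pinch or force the lid, do not shove or tip the case, and leave the bicycle parts around it and the ratchet inside it where they are.

Things in the scene. Friction and masses are not known exactly. Their poses are not given: they have to be found in the camera images.
- case: Red hard-plastic tool case standing loose on the bench, 236 mm wide (its y), 176 deep (its x), 2.6 kg in all; its front faces the robot's right. Origin: centre of its underside; x runs from front to back, z up. Base 78 mm high, open on top, foam and tools inside up to 60 mm. Two swung-down latches, 34 mm wide, stand 9 mm out from the front wall at y = +-82 mm, 16 to 62 mm up.
- lid (a joint): Lid angle, rad: 0 shut, 1.57 upright, 1.72 leaning back on its stop; hinged along the case's y at the top of its back wall. Lid: a tray 176 x 236 mm, 36 deep, 0.36 to 0.49 kg. The hinge rubs and is damped: from 1.3 to 1.55 the lid stays put (farther back it may sink to the stop); drawn forward past some point from 1.28 to 1.2 it falls by itself, slowly at first, 2 to 3 s, and bangs shut at 0.8 to 1.2 rad/s.
- lid_lip (a point): Middle of the free edge of the lid's lifting lip, at mid-thickness: a plate 92 mm wide, 6 mm thick, sticking out 26 mm from the middle of the lid's front wall in the plane of the lid's rim, 202 mm from the hinge. Lid up, it is the topmost part. Shut, it overhangs the case's front wall by 26 mm, underside level with the rim 78 mm above the bench, free below.
- lid_hinge (a point): Middle of the lid's hinge axis: case x = +88 mm, y = 0, z = 78 mm.
- ratchet: Stubby ratchet handle, 115 mm long along its x, 24 mm wide, 16 mm high, lying loose on the foam in the case. Bystander. Origin at the middle of its underside.
- pedal_a: Bicycle pedal lying flat, 72 x 100 x 24 mm, behind the case's hinge. Bystander. Origin at its underside.
- pedal_b: The same kind of pedal, off the case's front corner on the side away from the robot. Bystander.
- skewer: Quick-release skewer lying flat, 160 mm long along its x, 17 mm high, between the case and the robot. Bystander. Origin at its underside, mid-length.
- brake_lever: Brake lever lying flat, 185 mm long along its x, 26 mm high, off the case's front corner on the robot's side. Bystander. Origin at its underside.
- cassette: Steel sprocket cassette lying flat, 104 mm across, 32 mm high, out to the right. Bystander.

How it is judged:
On the way, in this order (a step that is already met when the one before it is completed fails the run):
1. the lid, tipped forward, falls freely with the fingers off it (value of joint lid between 0.3 and 1.25 rad and velocity of joint lid below -0.1 rad/s and contact force between the fingers and case below 0.05 N), for 0.15 s.
2. the falling lid is caught clear of the rim and comes to rest on a finger (value of joint lid between 0.2 and 1.15 rad and velocity of joint lid above -0.15 rad/s and contact force between the fingers and case above 0.3 N), for 0.2 s.
At the end, for the whole second after the job is handed in: The lid is shut (below 0.03 rad, 6 mm at the lip) and still, and the case stands flat within 15 mm of where it stood (value of joint lid below 0.03 rad and velocity of joint lid above -0.05 rad/s and distance of case from where it was at the start of the episode below 0.015 m and angle between case's own z axis and vertical below 0.03 rad); the robot touches nothing.
It fails at once if the lid comes down on the rim faster than 0.6 rad/s (12 cm/s at the lip): it was let drop (value of joint lid between 0.03 and 0.25 rad and velocity of joint lid below -0.6 rad/s).
It fails at once if the fingers squeeze or force the lid or the case with more than 30 N (contact force between the fingers and case above 30 N).
It fails at once if the case is shoved more than 15 mm (distance of case from where it was at the start of the episode above 0.015 m).
It fails at once if the case is tipped (angle between case's own z axis and vertical above 0.08 rad).
It fails at once if a bystander is moved more than 20 mm (distance of any of ratchet, pedal_a, pedal_b, skewer, brake_lever, cassette from where it was at the start of the episode above 0.02 m).
It also fails if it takes over 58 s, if anything falls off the work surface, if the arm or the gripper's body presses on something with over 40 N, if the wrist force passes 120 N, or if a joint passes its speed limit or range.

## Robot

A 6-joint arm with a two-finger parallel gripper is mounted at the origin on the work surface. World frame = base frame: x ahead of the robot, y to its left, z up, the work surface at z = 0. Lengths are in m, angles in rad, forces in N, time in s.
With the tool pointing down it reaches from about 0.225 to 0.875 m from the base axis. Payload 3.4 kg.
Tool frame: the origin (TCP) lies between the finger pads; the fingertips stand 25 mm ahead of it and the grasp point (between the pads) lies 6 mm ahead of it (manip.tips_ahead is the distance from the TCP to the fingertips, in m); z points along the fingers, x is the direction in which the jaws open and shut, and the axes are right-handed (so a half turn about z gives the same grasp; the last joint's range is limited). The gripper opens to 85 mm and grips with 20 to 120 N. Pads are 22 mm wide; open, the fingers measure 114 mm over their backs; the gripper's body (76 mm by 85 mm) begins 54 mm behind the grasp point. The pads swing forward as they close: fully open they stand 13 mm farther back than shut.
Start: joints at [1.128, 0.276, 1.505, -0, 1.361, -0.121], TCP at [0.182, 0.546, 0.256] pointing down, gripper open.
Joint ranges: [-2.89, 2.89], [-0.75, 2.08], [0.22, 2.7], [-1.18, 4.32], [0.11, 2.71], [-2.7, 2.7]. Speed limits (rad/s): [2.57, 2.57, 3.14, 3.14, 3.14, 3.14].

## Interface

Orientations are given as a unit quaternion [w, x, y, z].
In Python, from rig import manip gives the robot as it stands. The module is installed in compiled form; this text tells all that it offers.
- The arm moves only by the tool send_rows, never from a script. Its argument "plan" is a list of rows, each an object with "linear": the shift along the tool's x, y, z in m, a list of three; "delta_rot": the turn, a rotation vector about the tool's x, y, z in degrees, a list of three; "fingers": the finger opening in m, from 0 to 0.0854. A call has 1 to 12 rows; each row shifts and turns the pose as measured when the row begins, along the tool's axes as they then stand; what a row does not reach is not made up. A row lasts 1/12 s, in which the tool goes at most 41.7 mm and 7.16 degrees, less where a joint would pass 70% of its speed; a pose out of reach is approached as far as the arm can. A call with a gripper value outside its range is refused whole. The fingers move at their own pace and stop on an object; "force" is the grip in N (left out, the last holds). Time passes only in rows, so rows that do not move let the fingers close. It gives the time, the measured TCP pose, the force and the opening at its end, in the units of the state.
- manip.get_state(): the state, without advancing time (a new reading comes with each control period).
- manip.get_image(name): name is "side" or "top"; returns the picture (384x512x3 uint8, red, green, blue); there is no depth.
- manip.camera_info(name): a dict with "K" (3x3 intrinsics, pixels), "rvec" (rotation vector, rad) and "tvec" (3), from world to camera coordinates, as OpenCV has them. Camera axes: x right, y down, z forward; pixel columns grow to the right and rows downward; lengths in m; the calibration is good to about 2 mm. A picture is of the moment at which its call begins. camera_info takes no time and is no camera call.
- manip.sign_off(): hands the job in, once; it reports no verdict.
Trained networks look in the newest picture that a camera, given by its name, has taken for a name from the list of things; names that differ only in an ending like _2 or _b are one class to them, and where a whole thing is asked for, a point or a joint stands for the part that bears it (a point fixed in the world has none). Each returns a list of dicts, best first, with "p" (0 to 1); they miss things now and then, are a little off and sometimes report something else, mostly with a low value. They report only what shows in the picture. A call takes as long as a camera call.
- manip.find_in(thing, camera): "extent" ([left, top, right, bottom] in pixels, round what is visible of it).
- manip.masks_of(thing, camera): "pixels" (384x512 bool, what is visible of it) and "extent" ([left, top, right, bottom] in pixels, round what is visible of it).
The state is a dict: "clock": time; "qpos": joint angles; "qd": joint speeds; "effort": joint torques, N m; "position": TCP position; "ee_rot": TCP orientation; "contact_force": force on the tool from outside, world axes, zero at the start; "moment": the same for the moment, N m; "width": finger opening in m.
Only numpy, scipy, OpenCV 4.12 (cv2) and the standard library are available. Lean on these libraries where they do the work, as an engineer would, in place of code of your own. Each camera call takes 0.05 s, during which the arm holds its last target. There are 200 camera calls.

## Working session

There is one attempt and no reset: what is moved stays moved. The work goes in short steps, Python scripts to look and compute and a tool call to move; the robot and the scene stay as the last step left them, time stands still between calls to the robot, and variables do not carry over. Pictures are saved under pics/ and viewed, about 8 in all and at most 12, crops included, and the job is handed in when it is done.

Besides the shell and the picture viewer there is one more tool, called after "Request:" as name(argument=value, ...), one argument or row to a line, values as JSON. send_rows: Moves the arm, as the interface text tells. Its arguments: {"type":"object","properties":{"plan":{"type":"array","items":{"type":"object","properties":{"linear":{"type":"array","items":{"type":"number"}},"delta_rot":{"type":"array","items":{"type":"number"}},"fingers":{"type":"number"}}}},"force":{"type":"number"}},"required":["plan"]}

```bash
mkdir -p pics
python3 - <<'E'
from rig import manip
import cv2,numpy as np
for c in ("side","top"):
    cv2.imwrite(f"pics/{c}0.png",manip.get_image(c)[:,:,::-1])
    i=manip.camera_info(c); R=cv2.Rodrigues(np.array(i["rvec"]))[0]
    print(c,np.round(i["K"],1).tolist(),"pos",(-R.T@np.array(i["tvec"]).ravel()).round(3))
    for t in("case","lid","lid_lip","lid_hinge"):
        print(t,[(np.round(d["extent"],1).tolist(),round(d["p"],2)) for d in manip.find_in(t,c)][:2])
s=manip.get_state();print({k:np.round(v,3).tolist() for k,v in s.items()})
E
```

```text
side [[400.9, 0.0, 251.6], [0.0, 400.9, 196.6], [0.0, 0.0, 1.0]] pos [0.159 0.36  0.872]
case [([139.9, 177.3, 297.3, 292.2], 0.93)]
lid [([138.5, 181.5, 250.1, 291.9], 0.63)]
lid_lip [([141.2, 184.5, 250.5, 290.4], 0.96)]
lid_hinge [([142.5, 180.0, 251.7, 291.4], 0.59), ([232.2, 203.8, 254.7, 233.2], 0.31)]
top [[408.9, 0.0, 257.1], [0.0, 408.9, 191.3], [0.0, 0.0, 1.0]] pos [ 0.443 -0.093  1.213]
case [([143.2, 141.7, 256.5, 242.0], 0.71)]
lid [([148.2, 143.0, 187.5, 242.0], 0.92)]
lid_lip [([146.1, 141.8, 189.0, 242.5], 0.71)]
lid_hinge [([144.5, 144.0, 189.1, 244.2], 0.71)]
{'clock': 0.5, 'qpos': [1.128, 0.276, 1.505, -0.0, 1.361, -0.121], 'qd': [0.0, -0.001, -0.001, -0.0, -0.0, -0.0], 'effort': [-0.0, -41.626, -24.588, -0.0, 0.001, 0.0], 'position': [0.182, 0.545, 0.256], 'ee_rot': [0.0, 0.811, 0.585, 0.0], 'contact_force': [-0.547, -0.117, 0.86], 'moment': [0.031, -0.021, -0.002], 'width': 0.085}
```

View pics/side0.png

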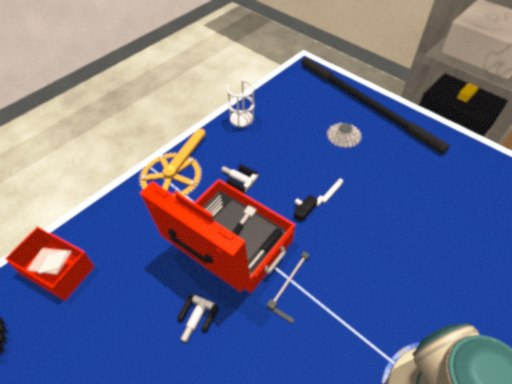

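View pics/top0.png

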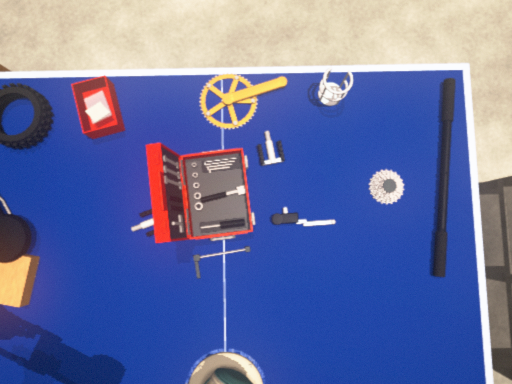

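The case is at about px (217,192) in the top view. Its front faces −y, its hinge is on the +y side, and the lid is about upright with pedal_a behind it. Next I fit the case pose and lid angle to the masks.

```bash
cat > h.py <<'E'
from rig import manip
import cv2,numpy as np
from scipy.optimize import minimize
def box(x0,x1,y0,y1,z0,z1): return np.array([[x,y,z] for x in(x0,x1) for y in(y0,y1) for z in(z0,z1)],float)/1000
BASE=box(-88,88,-118,118,0,78); LID=box(-176,0,-118,118,0,36); LIP=box(-202,-176,-46,46,0,6)
def W(p,P):  # p=x,y,yaw -> world
    c,s=np.cos(p[2]),np.sin(p[2]); return P@np.array([[c,s,0],[-s,c,0],[0,0,1]])+[p[0],p[1],0]
def L(p,th,P): # lid frame -> world ; opening raises front edge
    c,s=np.cos(th),np.sin(th)
    return W(p,np.c_[c*P[:,0]+s*P[:,2],P[:,1],-s*P[:,0]+c*P[:,2]]+[.088,0,.078])
def proj(c,P):
    i=manip.camera_info(c); return cv2.projectPoints(P,np.array(i["rvec"]),np.array(i["tvec"]),np.array(i["K"]),None)[0][:,0]
def sil(c,p,th,parts=("b","l")):
    m=np.zeros((384,512),np.uint8)
    for k,P in (("b",W(p,BASE)),("l",L(p,th,LID)),("l",L(p,th,LIP))):
        if k in parts: cv2.fillConvexPoly(m,cv2.convexHull((proj(c,P)*16).astype(np.int32)),1,shift=4)
    return m
def iou(a,b): return (a&b).sum()/max(1,(a|b).sum())
def red(c):
    h=cv2.cvtColor(manip.get_image(c),cv2.COLOR_RGB2HSV)
    return (((h[...,0]<8)|(h[...,0]>172))&(h[...,1]>140)&(h[...,2]>60)).astype(np.uint8)
def lid_angle(p,cams=("side","top")):
    """lid angle from the red pixels near the case"""
    M={c:red(c) for c in cams}
    def f(t):
        r=0
        for c in cams:
            roi=sum(sil(c,p,a) for a in(0,.4,.8,1.2,1.6))>0
            full=sil(c,p,t); lid=sil(c,p,t,"l"); m=M[c]*roi
            r+=(m*(1-full)).sum()+(lid*(1-m)).sum()
        return r
    ts=np.arange(0,1.75,.02); v=[f(t) for t in ts]; k=int(np.argmin(v)); return ts[k],v[k]
E
python3 - <<'E'
from h import *
M={}
for c in("side","top"):
    manip.get_image(c); r=manip.masks_of("case",c); M[c]=r[0]["pixels"].astype(np.uint8); print(c,[round(d["p"],2) for d in r],M[c].sum())
f=lambda q:-sum(iou(M[c],sil(c,q[:3],q[3])) for c in M)
best=None
for th in(1.4,1.6,1.7):
    r=minimize(f,[.44,.02,np.pi/2-.05,th],method="Nelder-Mead",options=dict(initial_simplex=[np.array([.44,.02,np.pi/2-.05,th])+d for d in np.vstack([np.zeros(4),np.diag([.02,.02,.08,.1])])],xatol=1e-4,fatol=1e-5))
    print(r.x.round(4),r.fun)
    if best is None or r.fun<best.fun: best=r
q=best.x; np.save("pose.npy",q)
print("lidangle red",lid_angle(q[:3]))
print("hinge",W(q[:3],np.array([[.088,0,.078]])),"lip",L(q[:3],q[3],np.array([[-.202,0,.003]])))
out=[]
for c in M:
    im=manip.get_image(c)[:,:,::-1].copy()
    for P in(W(q[:3],BASE),L(q[:3],q[3],LID),L(q[:3],q[3],LIP)):
        for a in range(8):
            for b in(1,2,4):
                if not a&b: cv2.line(im,*[tuple(int(v) for v in u) for u in proj(c,P[[a,a|b]])],(0,255,0),1)
    out.append(cv2.resize(im[120:310,120:320],None,fx=2,fy=2))
cv2.imwrite("pics/fit.png",np.hstack(out))
E
```

```text
side [0.77] 9449
top [0.79, 0.23] 8738
[0.5563 0.0128 1.6692 1.7214] -1.8721803406795583
[0.554  0.0127 1.6709 1.716 ] -1.8725047074823593Traceback (most recent call last):
  File "<stdin>", line 8, in <module>
    res = _minimize_neldermead(fun, x0, args, callback, bounds=bounds,
                               **options)
    fxr = func(xr)
    fx = function(np.copy(x), *(wrapper_args + args))
  File "<stdin>", line 5, in <lambda>
  File "<stdin>", line 5, in <genexpr>
  File "h.py", line 16, in sil
    if k in parts: cv2.fillConvexPoly(m,cv2.convexHull((proj(c,P)*16).astype(np.int32)),1,shift=4)
                                                        ~~~~^^^^^
  File "h.py", line 12, in proj
    i=manip.camera_info(c); return cv2.projectPoints(P,np.array(i["rvec"]),np.array(i["tvec"]),np.array(i["K"]),None)[0][:,0]
ValueError: time passes only in moves, steps and waits
```

```bash
python3 - <<'E'
s=open("h.py").read()
s=s.replace("    i=manip.camera_info(c); return","    i=CI[c]; return").replace("def box","CI={c:manip.camera_info(c) for c in('side','top')}\ndef box",1)
open("h.py","w").write(s)
E
cat > fit.py <<'E'
from h import *
M={}
for c in("side","top"):
    manip.get_image(c); r=manip.masks_of("case",c); M[c]=r[0]["pixels"].astype(np.uint8)
f=lambda q:-sum(iou(M[c],sil(c,q[:3],q[3])) for c in M)
q0=np.array([.555,.013,1.67,1.65])
r=minimize(f,q0,method="Nelder-Mead",options=dict(initial_simplex=[q0+d for d in np.vstack([np.zeros(4),np.diag([.01,.01,.05,.1])])],xatol=1e-4,fatol=1e-5))
q=r.x; print(q.round(4),r.fun); np.save("pose.npy",q)
print("lidangle red",lid_angle(q[:3]))
print("hinge",W(q[:3],np.array([[.088,0,.078]])).round(4),"lip",L(q[:3],q[3],np.array([[-.202,0,.003]])).round(4))
out=[]
for c in M:
    im=manip.get_image(c)[:,:,::-1].copy()
    for P in(W(q[:3],BASE),L(q[:3],q[3],LID),L(q[:3],q[3],LIP)):
        for a in range(8):
            for b in(1,2,4):
                if not a&b: cv2.line(im,*[tuple(int(v) for v in u) for u in proj(c,P[[a,a|b]])],(0,255,0),1)
    out.append(cv2.resize(im[120:310,120:320],None,fx=2,fy=2))
cv2.imwrite("pics/fit.png",np.hstack(out))
print(manip.get_state()["clock"])
E
python3 fit.py
```

```text
[0.555  0.0126 1.6793 1.7141] -1.8659431799729833
lidangle red (np.float64(1.72), np.uint64(3354))
hinge [[0.5455 0.1001 0.078 ]] lip [[0.542  0.1317 0.2775]]
1.1
```

View pics/fit.png

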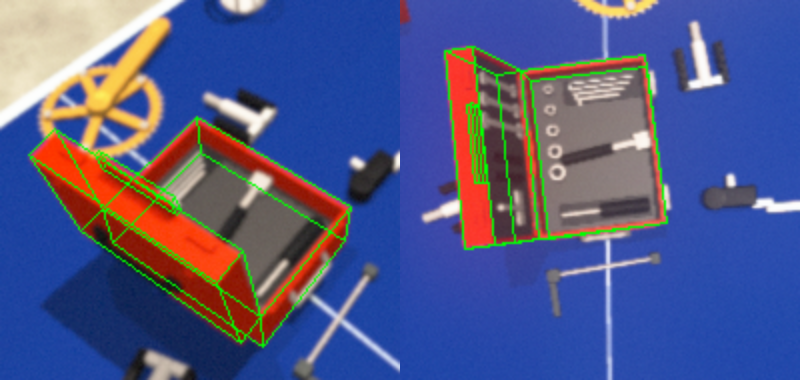

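Fit agrees with the pictures: hinge (0.546, 0.100), lid about 1.71, lip top at z 0.277. I'll write a row planner in hinge-plane coordinates (u front→back, v case y, z, tilt).

```bash
cat > plan.py <<'E'
from h import *
from scipy.spatial.transform import Rotation as Ro
Q=np.load("pose.npy"); H=W(Q[:3],np.array([[.088,0,0]]))[0]
U=np.array([np.cos(Q[2]),np.sin(Q[2]),0]); V=np.array([-U[1],U[0],0])
def now():
    s=manip.get_state(); w,x,y,z=s["ee_rot"]; return s,np.array(s["position"]),Ro.from_quat([x,y,z,w])
def uvz(p): d=p-H; return np.array([d@U,d@V,p[2]])
def orient(phi):
    R0=np.c_[U,np.cross([0,0,-1],U),[0,0,-1]]; return Ro.from_matrix(R0)*Ro.from_rotvec([0,np.radians(phi),0])
def where():
    s,p,R=now(); z=R.as_matrix()[:,2]; rv=(orient(0).inv()*R).as_rotvec(degrees=True)
    print("t",round(s["clock"],2),"uvz",uvz(p).round(4),"rv",rv.round(1),"F",np.round(s["contact_force"],2),"w",round(s["width"],4),"q",np.round(s["qpos"],2))
def rows(way,vmax=.035,rmax=6.5,fingers=0):
    """way: list of (u,v,z,phi[,n rows])"""
    _,p,R=now(); out=[]
    for g in way:
        P=H+U*g[0]+V*g[1]; P[2]=g[2]; T=orient(g[3])
        n=g[4] if len(g)>4 else int(np.ceil(max(np.linalg.norm(P-p)/vmax,np.degrees((R.inv()*T).magnitude())/rmax,1)))
        rv=(R.inv()*T).as_rotvec()/n; dp=(P-p)/n
        for _ in range(n):
            l=R.inv().apply(dp); out.append((l.round(4).tolist(),np.degrees(rv).round(1).tolist()))
            p=p+dp; R=R*Ro.from_rotvec(rv)
    for o in out: print('{"linear":%s,"delta_rot":%s,"fingers":%g},'%(o[0],o[1],fingers))
    print(len(out))
E
python3 - <<'E'
from plan import *
print(manip.tips_ahead); where()
rows([(.30,.1,.34,0),(.075,0,.34,25)],.036)
E
```

```text
0.025
t 1.1 uvz [0.4821 0.3132 0.2564] rv [-0.   0.  24.7] F [-0.11 -0.23  0.08] w 0.0853 q [ 1.13  0.28  1.5  -0.    1.36 -0.12]
{"linear":[-0.0085, 0.03, -0.0093],"delta_rot":[0.0, -0.0, -2.7],"fingers":0},
{"linear":[-0.0099, 0.0295, -0.0093],"delta_rot":[0.0, -0.0, -2.7],"fingers":0},
{"linear":[-0.0113, 0.029, -0.0093],"delta_rot":[0.0, -0.0, -2.7],"fingers":0},
{"linear":[-0.0127, 0.0284, -0.0093],"delta_rot":[0.0, -0.0, -2.7],"fingers":0},
{"linear":[-0.0141, 0.0278, -0.0093],"delta_rot":[0.0, -0.0, -2.7],"fingers":0},
{"linear":[-0.0154, 0.0271, -0.0093],"delta_rot":[0.0, -0.0, -2.7],"fingers":0},
{"linear":[-0.0166, 0.0263, -0.0093],"delta_rot":[0.0, -0.0, -2.7],"fingers":0},
{"linear":[-0.0179, 0.0255, -0.0093],"delta_rot":[0.0, -0.0, -2.7],"fingers":0},
{"linear":[-0.0191, 0.0246, -0.0093],"delta_rot":[0.0, -0.0, -2.7],"fingers":0},
{"linear":[-0.0321, 0.0143, 0.0],"delta_rot":[0.0, 3.6, -0.0],"fingers":0},
{"linear":[-0.0321, 0.0143, -0.002],"delta_rot":[0.0, 3.6, -0.0],"fingers":0},
{"linear":[-0.0319, 0.0143, -0.004],"delta_rot":[0.0, 3.6, -0.0],"fingers":0},
{"linear":[-0.0316, 0.0143, -0.006],"delta_rot":[0.0, 3.6, -0.0],"fingers":0},
{"linear":[-0.0311, 0.0143, -0.0079],"delta_rot":[0.0, 3.6, -0.0],"fingers":0},
{"linear":[-0.0306, 0.0143, -0.0099],"delta_rot":[0.0, 3.6, -0.0],"fingers":0},
{"linear":[-0.0299, 0.0143, -0.0117],"delta_rot":[0.0, 3.6, -0.0],"fingers":0},
16
```

Request:
send_rows(
  plan=[
    {"linear":[-0.0085,0.03,-0.009],"delta_rot":[0,0,-2.7],"fingers":0},
    {"linear":[-0.01,0.03,-0.009],"delta_rot":[0,0,-2.7],"fingers":0},
    {"linear":[-0.011,0.029,-0.009],"delta_rot":[0,0,-2.7],"fingers":0},
    {"linear":[-0.013,0.028,-0.009],"delta_rot":[0,0,-2.7],"fingers":0},
    {"linear":[-0.014,0.028,-0.009],"delta_rot":[0,0,-2.7],"fingers":0},
    {"linear":[-0.015,0.027,-0.009],"delta_rot":[0,0,-2.7],"fingers":0},
    {"linear":[-0.017,0.026,-0.009],"delta_rot":[0,0,-2.7],"fingers":0},
    {"linear":[-0.018,0.025,-0.009],"delta_rot":[0,0,-2.7],"fingers":0},
    {"linear":[-0.019,0.025,-0.009],"delta_rot":[0,0,-2.7],"fingers":0},
  ],
)

```text
clock: 1.85
position: [0.4174, 0.3861, 0.3375]
ee_rot: [-0.002, 0.658, 0.753, -0.002]
contact_force: [0.6, -0.5, -0.3]
width: -0.0005
```

Run:
```python
from plan import *
where()
rows([(.075,0,.34,25)],.036)
```

```text
t 1.85 uvz [0.2982 0.0963 0.3375] rv [ 0.3 -0.  -1.5] F [ 0.62 -0.52 -0.35] w -0.0005 q [ 0.62  0.24  1.36  0.    1.55 -1.08]
{"linear":[-0.0322, 0.0129, -0.0004],"delta_rot":[-0.1, 3.6, 0.2],"fingers":0},
{"linear":[-0.0321, 0.013, -0.0024],"delta_rot":[-0.1, 3.6, 0.2],"fingers":0},
{"linear":[-0.0318, 0.0131, -0.0044],"delta_rot":[-0.1, 3.6, 0.2],"fingers":0},
{"linear":[-0.0315, 0.0133, -0.0063],"delta_rot":[-0.1, 3.6, 0.2],"fingers":0},
{"linear":[-0.031, 0.0134, -0.0083],"delta_rot":[-0.1, 3.6, 0.2],"fingers":0},
{"linear":[-0.0303, 0.0135, -0.0102],"delta_rot":[-0.1, 3.6, 0.2],"fingers":0},
{"linear":[-0.0296, 0.0136, -0.012],"delta_rot":[-0.1, 3.6, 0.2],"fingers":0},
7
```

Tracking is good, gripper shut.

Request:
send_rows(
  plan=[
    {"linear":[-0.032,0.013,-0.0005],"delta_rot":[0,3.6,0.2],"fingers":0},
    {"linear":[-0.032,0.013,-0.0025],"delta_rot":[0,3.6,0.2],"fingers":0},
    {"linear":[-0.032,0.013,-0.0045],"delta_rot":[0,3.6,0.2],"fingers":0},
    {"linear":[-0.0315,0.013,-0.006],"delta_rot":[0,3.6,0.2],"fingers":0},
    {"linear":[-0.031,0.0135,-0.008],"delta_rot":[0,3.6,0.2],"fingers":0},
    {"linear":[-0.03,0.0135,-0.01],"delta_rot":[0,3.6,0.2],"fingers":0},
    {"linear":[-0.0295,0.0135,-0.012],"delta_rot":[0,3.6,0.2],"fingers":0},
    {"linear":[0,0,0],"delta_rot":[0,0,0],"fingers":0},
  ],
)

```text
clock: 2.52
position: [0.5511, 0.1635, 0.3401]
ee_rot: [-0.167, 0.65, 0.725, 0.155]
contact_force: [-0.3, 0.4, -0.5]
width: -0.0001
```

Run:
```python
from plan import *
where()
rows([(.070,0,.296,25)],.02)
rows([(.070,0,.296,25),(-.02,0,.296,25)],.015)
a=[]
for c in("side","top"): a.append(cv2.resize(manip.get_image(c)[100:310,120:320,::-1],None,fx=2,fy=2))
cv2.imwrite("pics/a1.png",np.hstack(a))
```

```text
t 2.52 uvz [ 0.0624 -0.0125  0.3401] rv [-0.4 26.3 -0. ] F [-0.33  0.36 -0.47] w -0.0001 q [-0.1   0.24  1.44  0.45  1.56 -1.81]
{"linear":[-0.0042, -0.0043, 0.0143],"delta_rot":[0.1, -0.4, 0.0],"fingers":0},
{"linear":[-0.0041, -0.0042, 0.0143],"delta_rot":[0.1, -0.4, 0.0],"fingers":0},
{"linear":[-0.004, -0.0042, 0.0144],"delta_rot":[0.1, -0.4, 0.0],"fingers":0},
3
{"linear":[-0.0032, -0.0032, 0.0107],"delta_rot":[0.1, -0.3, 0.0],"fingers":0},
{"linear":[-0.0031, -0.0032, 0.0107],"delta_rot":[0.1, -0.3, 0.0],"fingers":0},
{"linear":[-0.0031, -0.0032, 0.0107],"delta_rot":[0.1, -0.3, 0.0],"fingers":0},
{"linear":[-0.003, -0.0031, 0.0108],"delta_rot":[0.1, -0.3, 0.0],"fingers":0},
{"linear":[-0.0136, 0.0, -0.0063],"delta_rot":[-0.0, 0.0, 0.0],"fingers":0},
{"linear":[-0.0136, 0.0, -0.0063],"delta_rot":[-0.0, 0.0, 0.0],"fingers":0},
{"linear":[-0.0136, 0.0, -0.0063],"delta_rot":[-0.0, 0.0, 0.0],"fingers":0},
{"linear":[-0.0136, 0.0, -0.0063],"delta_rot":[-0.0, 0.0, 0.0],"fingers":0},
{"linear":[-0.0136, 0.0, -0.0063],"delta_rot":[-0.0, 0.0, 0.0],"fingers":0},
{"linear":[-0.0136, 0.0, -0.0063],"delta_rot":[-0.0, 0.0, 0.0],"fingers":0},
10
```

View pics/a1.png

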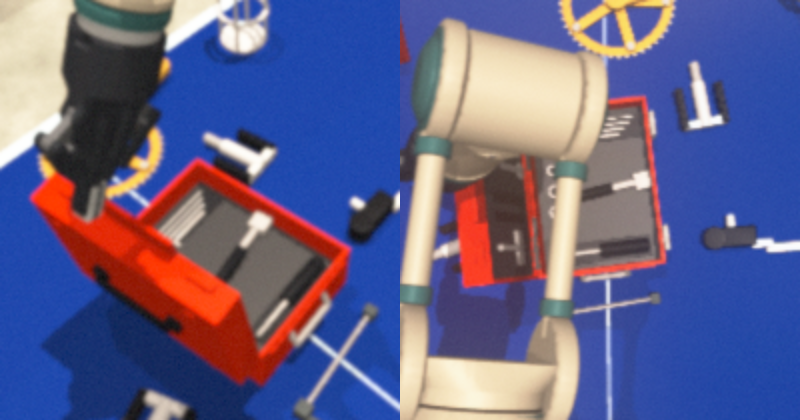

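Request:
send_rows(
  plan=[
    {"linear":[-0.003,-0.003,0.0107],"delta_rot":[0,-0.3,0],"fingers":0},
    {"linear":[-0.003,-0.003,0.0107],"delta_rot":[0,-0.3,0],"fingers":0},
    {"linear":[-0.003,-0.003,0.0107],"delta_rot":[0,-0.3,0],"fingers":0},
    {"linear":[-0.003,-0.003,0.0107],"delta_rot":[0,-0.3,0],"fingers":0},
    {"linear":[0,0,0],"delta_rot":[0,0,0],"fingers":0},
  ],
)

```text
clock: 3.03
position: [0.5322, 0.1823, 0.2991]
ee_rot: [-0.16, 0.646, 0.732, 0.148]
contact_force: [-0.5, 0.2, 0.2]
width: -0.0001
```

Run:
```python
from plan import *
where()
rows([(.0,0,.297,25)],.01)
```

```text
t 3.03 uvz [0.0831 0.0043 0.2991] rv [-0.4 25.2 -0.9] F [-0.52  0.18  0.23] w -0.0001 q [-0.06  0.23  1.54  0.44  1.45 -1.82]
{"linear":[-0.0085, 0.0003, -0.0037],"delta_rot":[0.0, -0.0, 0.1],"fingers":0},
{"linear":[-0.0085, 0.0004, -0.0037],"delta_rot":[0.0, -0.0, 0.1],"fingers":0},
{"linear":[-0.0085, 0.0004, -0.0037],"delta_rot":[0.0, -0.0, 0.1],"fingers":0},
{"linear":[-0.0085, 0.0004, -0.0037],"delta_rot":[0.0, -0.0, 0.1],"fingers":0},
{"linear":[-0.0085, 0.0004, -0.0037],"delta_rot":[0.0, -0.0, 0.1],"fingers":0},
{"linear":[-0.0085, 0.0004, -0.0037],"delta_rot":[0.0, -0.0, 0.1],"fingers":0},
{"linear":[-0.0085, 0.0004, -0.0037],"delta_rot":[0.0, -0.0, 0.1],"fingers":0},
{"linear":[-0.0085, 0.0004, -0.0037],"delta_rot":[0.0, -0.0, 0.1],"fingers":0},
{"linear":[-0.0085, 0.0005, -0.0037],"delta_rot":[0.0, -0.0, 0.1],"fingers":0},
9
```

Request:
send_rows(
  plan=[
    {"linear":[-0.0085,0,-0.0037],"delta_rot":[0,0,0.1],"fingers":0},
    {"linear":[-0.0085,0,-0.0037],"delta_rot":[0,0,0.1],"fingers":0},
    {"linear":[-0.0085,0,-0.0037],"delta_rot":[0,0,0.1],"fingers":0},
    {"linear":[-0.0085,0,-0.0037],"delta_rot":[0,0,0.1],"fingers":0},
    {"linear":[-0.0085,0,-0.0037],"delta_rot":[0,0,0.1],"fingers":0},
    {"linear":[-0.0085,0,-0.0037],"delta_rot":[0,0,0.1],"fingers":0},
    {"linear":[-0.0085,0,-0.0037],"delta_rot":[0,0,0.1],"fingers":0},
    {"linear":[-0.0085,0,-0.0037],"delta_rot":[0,0,0.1],"fingers":0},
    {"linear":[-0.0085,0,-0.0037],"delta_rot":[0,0,0.1],"fingers":0},
    {"linear":[0,0,0],"delta_rot":[0,0,0],"fingers":0},
  ],
)

```text
clock: 3.87
position: [0.5431, 0.0956, 0.3025]
ee_rot: [-0.161, 0.649, 0.728, 0.15]
contact_force: [-0.5, -0.1, 0.7]
width: 0.0001
```

Run:
```python
from plan import *
where(); print(lid_angle(Q[:3],("side",)))
rows([(-.04,0,.293,25)],.01)
im=manip.get_image("side")[:,:,::-1].copy()
cv2.imwrite("pics/a2.png",cv2.resize(im[100:310,120:320],None,fx=3,fy=3)[:600])
```

```text
t 3.87 uvz [-0.0043  0.0028  0.3025] rv [-0.5 25.4 -0.4] F [-0.54 -0.13  0.68] w 0.0001 q [-0.21  0.24  1.52  0.42  1.53 -1.95]
(np.float64(1.56), np.uint64(641))
{"linear":[-0.0092, 0.0007, -0.0017],"delta_rot":[0.1, -0.1, 0.1],"fingers":0},
{"linear":[-0.0092, 0.0007, -0.0017],"delta_rot":[0.1, -0.1, 0.1],"fingers":0},
{"linear":[-0.0092, 0.0007, -0.0017],"delta_rot":[0.1, -0.1, 0.1],"fingers":0},
{"linear":[-0.0092, 0.0007, -0.0017],"delta_rot":[0.1, -0.1, 0.1],"fingers":0},
4
```

View pics/a2.png

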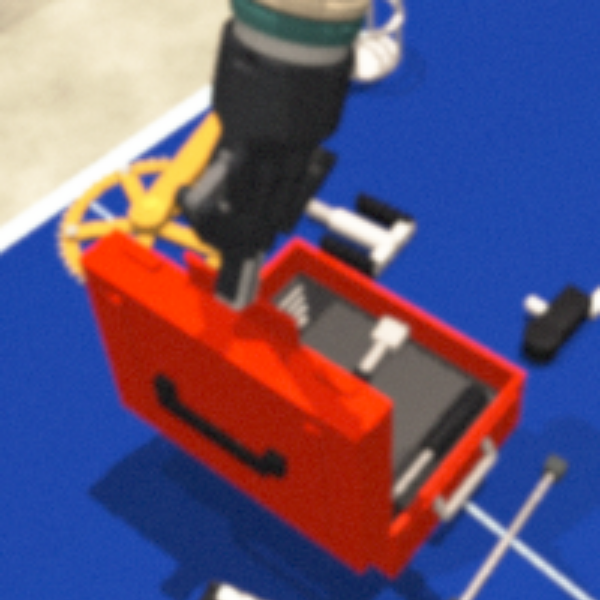

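The finger is behind the middle of the lip and the lid has come forward to about 1.56. I keep pushing.

Request:
send_rows(
  plan=[
    {"linear":[-0.009,0.0005,-0.002],"delta_rot":[0,0,0],"fingers":0},
    {"linear":[-0.009,0.0005,-0.002],"delta_rot":[0,0,0],"fingers":0},
    {"linear":[-0.009,0.0005,-0.002],"delta_rot":[0,0,0],"fingers":0},
    {"linear":[-0.009,0.0005,-0.002],"delta_rot":[0,0,0],"fingers":0},
    {"linear":[0,0,0],"delta_rot":[0,0,0],"fingers":0},
  ],
)

```text
clock: 4.38
position: [0.5473, 0.0611, 0.2973]
ee_rot: [-0.163, 0.646, 0.73, 0.151]
contact_force: [0.2, -0.6, -0.4]
width: -0.0004
```

Run:
```python
from plan import *
where(); print(lid_angle(Q[:3],("side",)),lid_angle(Q[:3],("side",)))
rows([(-.07,0,.290,25)],.009)
```

```text
t 4.38 uvz [-0.0389  0.0024  0.2973] rv [-0.4 25.7 -0.7] F [ 0.2  -0.56 -0.36] w -0.0004 q [-0.27  0.26  1.51  0.42  1.55 -2.01]
(np.float64(1.3800000000000001), np.uint64(733)) (np.float64(1.3800000000000001), np.uint64(728))
{"linear":[-0.0081, 0.0005, -0.0018],"delta_rot":[0.1, -0.2, 0.2],"fingers":0},
{"linear":[-0.0081, 0.0005, -0.0018],"delta_rot":[0.1, -0.2, 0.2],"fingers":0},
{"linear":[-0.0081, 0.0005, -0.0018],"delta_rot":[0.1, -0.2, 0.2],"fingers":0},
{"linear":[-0.0081, 0.0005, -0.0017],"delta_rot":[0.1, -0.2, 0.2],"fingers":0},
4
```

Run:
```python
from plan import *
where()
rows([(-.082,0,.282,25,6),(-.078,0,.32,25,1),(-.085,0,.345,29,1)])
```

```text
t 4.48 uvz [-0.0378  0.0023  0.2974] rv [-0.5 25.7 -0.8] F [-0.31 -1.08  2.94] w -0.0001 q [-0.27  0.26  1.51  0.42  1.55 -2.01]
{"linear":[-0.0077, 0.0003, -0.0009],"delta_rot":[0.0, -0.1, 0.1],"fingers":0},
{"linear":[-0.0078, 0.0003, -0.0009],"delta_rot":[0.0, -0.1, 0.1],"fingers":0},
{"linear":[-0.0078, 0.0003, -0.0008],"delta_rot":[0.0, -0.1, 0.1],"fingers":0},
{"linear":[-0.0078, 0.0003, -0.0008],"delta_rot":[0.0, -0.1, 0.1],"fingers":0},
{"linear":[-0.0078, 0.0003, -0.0008],"delta_rot":[0.0, -0.1, 0.1],"fingers":0},
{"linear":[-0.0078, 0.0004, -0.0008],"delta_rot":[0.0, -0.1, 0.1],"fingers":0},
{"linear":[0.0197, 0.0, -0.0327],"delta_rot":[0.0, 0.0, 0.0],"fingers":0},
{"linear":[0.0042, -0.0, -0.0256],"delta_rot":[0.0, 4.0, 0.0],"fingers":0},
8
```

Request:
send_rows(
  plan=[
    {"linear":[-0.0078,0,-0.0009],"delta_rot":[0,0,0.1],"fingers":0},
    {"linear":[-0.0078,0,-0.0009],"delta_rot":[0,0,0.1],"fingers":0},
    {"linear":[-0.0078,0,-0.0009],"delta_rot":[0,0,0.1],"fingers":0},
    {"linear":[-0.0078,0,-0.0009],"delta_rot":[0,0,0.1],"fingers":0},
    {"linear":[-0.0078,0,-0.0009],"delta_rot":[0,0,0.1],"fingers":0},
    {"linear":[-0.0078,0,-0.0009],"delta_rot":[0,0,0.1],"fingers":0},
    {"linear":[0.02,0,-0.033],"delta_rot":[0,0,0],"fingers":0},
  ],
)

```text
clock: 5.07
position: [0.5487, 0.02, 0.3137]
ee_rot: [-0.17, 0.65, 0.726, 0.147]
contact_force: [-0.2, 0.3, -1.6]
width: -0.0001
```

Run:
```python
from plan import *
print(manip.get_state()["clock"],lid_angle(Q[:3],("side",)),lid_angle(Q[:3],("side",)));where()
rows([(-.085,0,.345,27,1),(-.115,0,.345,30,1),(-.15,0,.33,34,1),(-.18,0,.30,37,1),(-.19,0,.265,40,1),(-.174,0,.24,40,1),(-.158,0,.22,40,1)])
```

```text
5.0667 (np.float64(1.1400000000000001), np.uint64(625)) (np.float64(1.1400000000000001), np.uint64(623))
t 5.17 uvz [-0.0792  0.0006  0.3249] rv [-0.8 25.7 -0.5] F [0.3  0.6  1.31] w 0.0001 q [-0.34  0.27  1.43  0.41  1.63 -2.04]
{"linear":[0.0035, 0.0009, -0.0206],"delta_rot":[0.6, 1.3, 0.7],"fingers":0},
{"linear":[-0.0267, 0.0, -0.0136],"delta_rot":[0.0, 3.0, 0.0],"fingers":0},
{"linear":[-0.0378, -0.0, -0.0045],"delta_rot":[0.0, 4.0, 0.0],"fingers":0},
{"linear":[-0.0416, 0.0, 0.0081],"delta_rot":[-0.0, 3.0, 0.0],"fingers":0},
{"linear":[-0.029, -0.0, 0.0219],"delta_rot":[0.0, 3.0, 0.0],"fingers":0},
{"linear":[-0.0038, 0.0, 0.0294],"delta_rot":[0.0, 0.0, 0.0],"fingers":0},
{"linear":[-0.0006, 0.0, 0.0256],"delta_rot":[0.0, 0.0, 0.0],"fingers":0},
7
```

The lid is at about 1.14, past its balance point, and the finger is clear. I move over to the front and check again.

Request:
send_rows(
  plan=[
    {"linear":[-0.025,0,-0.02],"delta_rot":[0.6,3,0.5],"fingers":0},
    {"linear":[-0.038,0,-0.0045],"delta_rot":[0,4,0],"fingers":0},
    {"linear":[-0.041,0,0.006],"delta_rot":[0,4,0],"fingers":0},
    {"linear":[-0.029,0,0.02],"delta_rot":[0,3,0],"fingers":0},
  ],
)

```text
clock: 5.5
position: [0.5717, -0.0862, 0.2658]
ee_rot: [-0.244, 0.619, 0.709, 0.234]
contact_force: [0.5, -0.2, -0.3]
width: -0.0002
```

Run:
```python
from plan import *
print(manip.get_state()["clock"],lid_angle(Q[:3],("side",)),lid_angle(Q[:3],("side",)));where()
rows([(-.19,0,.265,40,1),(-.174,0,.24,40,1),(-.158,0,.22,40,1)])
```

```text
5.5 (np.float64(1.0), np.uint64(622)) (np.float64(0.98), np.uint64(603))
t 5.6 uvz [-0.1869 -0.003   0.2587] rv [-0.5 40.  -0.9] F [-0.09  0.5  -0.35] w -0.0001 q [-0.58  0.46  1.42  0.53  1.73 -2.31]
{"linear":[0.0017, -0.003, -0.0068],"delta_rot":[0.2, 0.0, 1.0],"fingers":0},
{"linear":[-0.0038, 0.0, 0.0294],"delta_rot":[0.0, 0.0, 0.0],"fingers":0},
{"linear":[-0.0006, 0.0, 0.0256],"delta_rot":[0.0, -0.0, -0.0],"fingers":0},
3
```

Request:
send_rows(
  plan=[
    {"linear":[-0.001,-0.002,0.024],"delta_rot":[0,0,0.5],"fingers":0},
    {"linear":[-0.002,-0.001,0.024],"delta_rot":[0,0,0.5],"fingers":0},
    {"linear":[0,0,0],"delta_rot":[0,0,0],"fingers":0},
    {"linear":[0,0,0],"delta_rot":[0,0,0],"fingers":0},
  ],
)

```text
clock: 5.93
position: [0.5639, -0.0577, 0.2182]
ee_rot: [-0.253, 0.629, 0.698, 0.23]
contact_force: [1.9, -1.2, 0.9]
width: 0.0001
```

Run:
```python
from plan import *
print(manip.get_state()["clock"],lid_angle(Q[:3],("side",)));where()
im=manip.get_image("side")[:,:,::-1].copy()
cv2.imwrite("pics/a3.png",cv2.resize(im[100:310,120:320],None,fx=3,fy=3)[:600])
```

```text
5.9333 (np.float64(0.76), np.uint64(558))
t 5.98 uvz [-0.159  -0.0012  0.2184] rv [-0.2 40.   0.2] F [-0.87 -0.88 -1.93] w 0.0002 q [-0.55  0.46  1.52  0.54  1.62 -2.32]
```

View pics/a3.png

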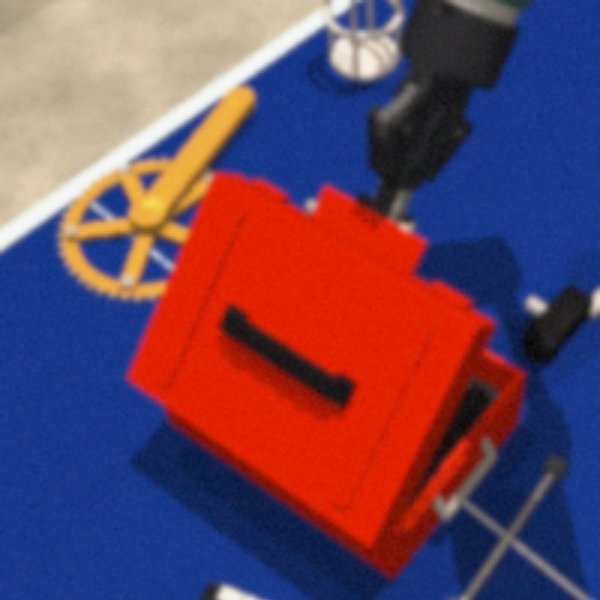

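The lid is about at the finger: it covers the tip at the middle of the lip, with the lid near 0.7. I hold so it settles.

Request:
send_rows(
  plan=[
    {"linear":[0,0,0],"delta_rot":[0,0,0],"fingers":0},
    {"linear":[0,0,0],"delta_rot":[0,0,0],"fingers":0},
    {"linear":[0,0,0],"delta_rot":[0,0,0],"fingers":0},
    {"linear":[0,0,0],"delta_rot":[0,0,0],"fingers":0},
    {"linear":[0,0,0],"delta_rot":[0,0,0],"fingers":0},
    {"linear":[0,0,0],"delta_rot":[0,0,0],"fingers":0},
  ],
)

```text
clock: 6.53
position: [0.5662, -0.0603, 0.2232]
ee_rot: [-0.247, 0.629, 0.701, 0.23]
contact_force: [0.5, 0.0, -1.2]
width: 0.0001
```

Run:
```python
from plan import *
where();print(lid_angle(Q[:3],("side",)),lid_angle(Q[:3],("side",)),lid_angle(Q[:3],("side",)));where()
```

```text
t 6.53 uvz [-0.1617 -0.0033  0.2232] rv [-0.7 39.4 -0. ] F [ 0.5   0.02 -1.15] w 0.0001 q [-0.55  0.46  1.51  0.54  1.63 -2.32]
(np.float64(0.78), np.uint64(552)) (np.float64(0.76), np.uint64(557)) (np.float64(0.76), np.uint64(552))
t 6.68 uvz [-0.1617 -0.0033  0.223 ] rv [-0.7 39.4 -0. ] F [ 0.22 -1.5   0.36] w 0.0001 q [-0.55  0.46  1.51  0.54  1.62 -2.32]
```

The lid is caught and resting at about 0.76. Now I lower it along the arc.

```bash
cat >> plan.py <<'E'
def low(ths,off=(-.0153,.0058)):
    _,p,R=now(); v=uvz(p)[1]
    rows([(-.202*np.cos(t)+off[0],v,.078+.202*np.sin(t)+off[1],40,n) for t,n in ths])
E
python3 - <<'E'
from plan import *
low([(.66,4),(.56,4),(.46,4)])
E
```

```text
{"linear":[-0.005, -0.0, 0.0009],"delta_rot":[0.2, 0.1, 0.1],"fingers":0},
{"linear":[-0.005, -0.0, 0.0009],"delta_rot":[0.2, 0.1, 0.1],"fingers":0},
{"linear":[-0.005, -0.0, 0.0008],"delta_rot":[0.2, 0.1, 0.1],"fingers":0},
{"linear":[-0.005, -0.0, 0.0008],"delta_rot":[0.2, 0.1, 0.1],"fingers":0},
{"linear":[-0.0049, -0.0, 0.0013],"delta_rot":[-0.0, 0.0, 0.0],"fingers":0},
{"linear":[-0.0049, -0.0, 0.0013],"delta_rot":[-0.0, 0.0, 0.0],"fingers":0},
{"linear":[-0.0049, -0.0, 0.0013],"delta_rot":[-0.0, 0.0, 0.0],"fingers":0},
{"linear":[-0.0049, -0.0, 0.0013],"delta_rot":[-0.0, 0.0, 0.0],"fingers":0},
{"linear":[-0.0047, -0.0, 0.0018],"delta_rot":[0.0, 0.0, 0.0],"fingers":0},
{"linear":[-0.0047, -0.0, 0.0018],"delta_rot":[0.0, 0.0, 0.0],"fingers":0},
{"linear":[-0.0047, -0.0, 0.0018],"delta_rot":[0.0, 0.0, 0.0],"fingers":0},
{"linear":[-0.0047, -0.0, 0.0018],"delta_rot":[0.0, 0.0, 0.0],"fingers":0},
12
```

Request:
send_rows(
  plan=[
    {"linear":[-0.005,0,0.001],"delta_rot":[0.2,0.1,0],"fingers":0},
    {"linear":[-0.005,0,0.001],"delta_rot":[0.2,0.1,0],"fingers":0},
    {"linear":[-0.005,0,0.001],"delta_rot":[0,0.1,0],"fingers":0},
    {"linear":[-0.005,0,0.001],"delta_rot":[0,0,0],"fingers":0},
    {"linear":[-0.005,0,0.0013],"delta_rot":[0,0,0],"fingers":0},
    {"linear":[-0.005,0,0.0013],"delta_rot":[0,0,0],"fingers":0},
    {"linear":[-0.005,0,0.0013],"delta_rot":[0,0,0],"fingers":0},
    {"linear":[-0.005,0,0.0013],"delta_rot":[0,0,0],"fingers":0},
    {"linear":[-0.0047,0,0.0018],"delta_rot":[0,0,0],"fingers":0},
    {"linear":[-0.0047,0,0.0018],"delta_rot":[0,0,0],"fingers":0},
    {"linear":[-0.0047,0,0.0018],"delta_rot":[0,0,0],"fingers":0},
  ],
)

```text
clock: 7.6
position: [0.5706, -0.0961, 0.1722]
ee_rot: [-0.252, 0.627, 0.701, 0.229]
contact_force: [-0.1, -0.2, -1.0]
width: -0.0001
```

Run:
```python
from plan import *
print(lid_angle(Q[:3],("side",)));where()
low([(.38,4),(.28,4),(.20,4)])
```

```text
(np.float64(0.44), np.uint64(477))
t 7.65 uvz [-0.1983 -0.0036  0.171 ] rv [-0.2 39.8 -0.1] F [ 1.35 -1.87 -1.67] w -0.0001 q [-0.59  0.53  1.51  0.51  1.58 -2.39]
{"linear":[-0.0028, -0.0, 0.0016],"delta_rot":[0.0, 0.1, 0.0],"fingers":0},
{"linear":[-0.0029, -0.0, 0.0016],"delta_rot":[0.0, 0.1, 0.0],"fingers":0},
{"linear":[-0.0029, -0.0, 0.0016],"delta_rot":[0.0, 0.1, 0.0],"fingers":0},
{"linear":[-0.0029, -0.0, 0.0016],"delta_rot":[0.0, 0.1, 0.0],"fingers":0},
{"linear":[-0.0043, 0.0, 0.0026],"delta_rot":[0.0, 0.0, -0.0],"fingers":0},
{"linear":[-0.0043, 0.0, 0.0026],"delta_rot":[0.0, 0.0, -0.0],"fingers":0},
{"linear":[-0.0043, 0.0, 0.0026],"delta_rot":[0.0, 0.0, -0.0],"fingers":0},
{"linear":[-0.0043, 0.0, 0.0026],"delta_rot":[0.0, 0.0, -0.0],"fingers":0},
{"linear":[-0.0033, -0.0, 0.0024],"delta_rot":[0.0, 0.0, -0.0],"fingers":0},
{"linear":[-0.0033, -0.0, 0.0024],"delta_rot":[0.0, 0.0, -0.0],"fingers":0},
{"linear":[-0.0033, -0.0, 0.0024],"delta_rot":[0.0, 0.0, -0.0],"fingers":0},
{"linear":[-0.0033, -0.0, 0.0024],"delta_rot":[0.0, 0.0, -0.0],"fingers":0},
12
```

Request:
send_rows(
  plan=[
    {"linear":[-0.0035,0,0.002],"delta_rot":[0,0,0],"fingers":0},
    {"linear":[-0.0035,0,0.002],"delta_rot":[0,0,0],"fingers":0},
    {"linear":[-0.0035,0,0.002],"delta_rot":[0,0,0],"fingers":0},
    {"linear":[-0.0035,0,0.002],"delta_rot":[0,0,0],"fingers":0},
    {"linear":[-0.0035,0,0.0022],"delta_rot":[0,0,0],"fingers":0},
    {"linear":[-0.0035,0,0.0022],"delta_rot":[0,0,0],"fingers":0},
    {"linear":[-0.0035,0,0.0022],"delta_rot":[0,0,0],"fingers":0},
    {"linear":[-0.0035,0,0.0022],"delta_rot":[0,0,0],"fingers":0},
    {"linear":[-0.0033,0,0.0024],"delta_rot":[0,0,0],"fingers":0},
    {"linear":[-0.0033,0,0.0024],"delta_rot":[0,0,0],"fingers":0},
    {"linear":[-0.0033,0,0.0024],"delta_rot":[0,0,0],"fingers":0},
  ],
)

```text
clock: 8.57
position: [0.5725, -0.1133, 0.1241]
ee_rot: [-0.25, 0.628, 0.701, 0.228]
contact_force: [-0.8, -2.2, -0.7]
width: 0.0001
```

Run:
```python
from plan import *
print(lid_angle(Q[:3],("side",)));where()
low([(.12,5),(.05,6)])
im=manip.get_image("side")[:,:,::-1].copy()
cv2.imwrite("pics/a4.png",cv2.resize(im[100:310,120:320],None,fx=3,fy=3)[:600])
```

```text
(np.float64(0.16), np.uint64(433))
t 8.62 uvz [-0.2153 -0.0037  0.1231] rv [-0.2 39.5 -0.1] F [ 0.14 -2.57 -2.97] w 0.0006 q [-0.61  0.59  1.54  0.5   1.51 -2.45]
{"linear":[-0.002, -0.0, 0.0023],"delta_rot":[0.0, 0.1, 0.0],"fingers":0},
{"linear":[-0.002, -0.0, 0.0023],"delta_rot":[0.0, 0.1, 0.0],"fingers":0},
{"linear":[-0.002, -0.0, 0.0023],"delta_rot":[0.0, 0.1, 0.0],"fingers":0},
{"linear":[-0.002, -0.0, 0.0023],"delta_rot":[0.0, 0.1, 0.0],"fingers":0},
{"linear":[-0.002, -0.0, 0.0023],"delta_rot":[0.0, 0.1, 0.0],"fingers":0},
{"linear":[-0.0017, -0.0, 0.0017],"delta_rot":[0.0, 0.0, 0.0],"fingers":0},
{"linear":[-0.0017, -0.0, 0.0017],"delta_rot":[0.0, 0.0, 0.0],"fingers":0},
{"linear":[-0.0017, -0.0, 0.0017],"delta_rot":[0.0, 0.0, 0.0],"fingers":0},
{"linear":[-0.0017, -0.0, 0.0017],"delta_rot":[0.0, 0.0, 0.0],"fingers":0},
{"linear":[-0.0017, -0.0, 0.0017],"delta_rot":[0.0, 0.0, 0.0],"fingers":0},
{"linear":[-0.0017, -0.0, 0.0017],"delta_rot":[0.0, 0.0, 0.0],"fingers":0},
11
```

View pics/a4.png

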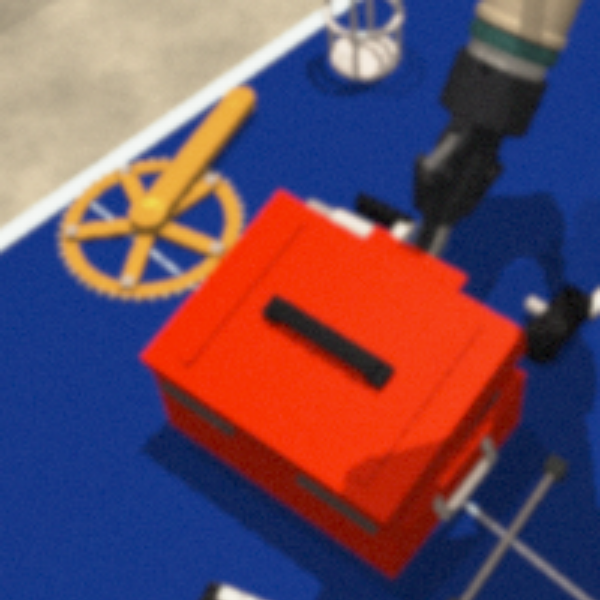

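The lid is still on the finger at about 0.17, nearly shut. I go on slowly.

Request:
send_rows(
  plan=[
    {"linear":[-0.002,0,0.0023],"delta_rot":[0,0,0],"fingers":0},
    {"linear":[-0.002,0,0.0023],"delta_rot":[0,0,0],"fingers":0},
    {"linear":[-0.002,0,0.0023],"delta_rot":[0,0,0],"fingers":0},
    {"linear":[-0.002,0,0.0023],"delta_rot":[0,0,0],"fingers":0},
    {"linear":[-0.002,0,0.002],"delta_rot":[0,0,0],"fingers":0},
    {"linear":[-0.0017,0,0.0017],"delta_rot":[0,0,0],"fingers":0},
    {"linear":[-0.0017,0,0.0017],"delta_rot":[0,0,0],"fingers":0},
    {"linear":[-0.0017,0,0.0017],"delta_rot":[0,0,0],"fingers":0},
    {"linear":[-0.0017,0,0.0017],"delta_rot":[0,0,0],"fingers":0},
    {"linear":[-0.0017,0,0.0017],"delta_rot":[0,0,0],"fingers":0},
    {"linear":[-0.0017,0,0.0017],"delta_rot":[0,0,0],"fingers":0},
  ],
)

```text
clock: 9.58
position: [0.5731, -0.1178, 0.0912]
ee_rot: [-0.248, 0.628, 0.702, 0.226]
contact_force: [-1.1, -2.7, -1.4]
width: 0.0002
```

Run:
```python
from plan import *
print(lid_angle(Q[:3],("side",)));where()
_,p,R=now(); c=uvz(p)
rows([(c[0]-.002,c[1],.074,40,11)])
```

```text
(np.float64(0.02), np.uint64(345))
t 9.63 uvz [-0.2196 -0.0038  0.0907] rv [-0.3 39.2 -0.1] F [ 0.04 -4.05 -2.03] w -0.0001 q [-0.61  0.63  1.56  0.5   1.46 -2.48]
{"linear":[-0.0011, -0.0, 0.0011],"delta_rot":[0.0, 0.1, 0.0],"fingers":0},
{"linear":[-0.0011, -0.0, 0.0011],"delta_rot":[0.0, 0.1, 0.0],"fingers":0},
{"linear":[-0.0011, -0.0, 0.0011],"delta_rot":[0.0, 0.1, 0.0],"fingers":0},
{"linear":[-0.0011, -0.0, 0.0011],"delta_rot":[0.0, 0.1, 0.0],"fingers":0},
{"linear":[-0.0011, -0.0, 0.0011],"delta_rot":[0.0, 0.1, 0.0],"fingers":0},
{"linear":[-0.0011, -0.0, 0.0011],"delta_rot":[0.0, 0.1, 0.0],"fingers":0},
{"linear":[-0.0011, -0.0, 0.001],"delta_rot":[0.0, 0.1, 0.0],"fingers":0},
{"linear":[-0.0011, -0.0, 0.001],"delta_rot":[0.0, 0.1, 0.0],"fingers":0},
{"linear":[-0.0011, -0.0, 0.001],"delta_rot":[0.0, 0.1, 0.0],"fingers":0},
{"linear":[-0.0011, -0.0, 0.001],"delta_rot":[0.0, 0.1, 0.0],"fingers":0},
{"linear":[-0.0011, -0.0, 0.001],"delta_rot":[0.0, 0.1, 0.0],"fingers":0},
11
```

Request:
send_rows(
  plan=[
    {"linear":[-0.0011,0,0.0011],"delta_rot":[0,0,0],"fingers":0},
    {"linear":[-0.0011,0,0.0011],"delta_rot":[0,0,0],"fingers":0},
    {"linear":[-0.0011,0,0.0011],"delta_rot":[0,0,0],"fingers":0},
    {"linear":[-0.0011,0,0.0011],"delta_rot":[0,0,0],"fingers":0},
    {"linear":[-0.0011,0,0.0011],"delta_rot":[0,0,0],"fingers":0},
    {"linear":[-0.0011,0,0.0011],"delta_rot":[0,0,0],"fingers":0},
    {"linear":[-0.0011,0,0.0011],"delta_rot":[0,0,0],"fingers":0},
    {"linear":[-0.0011,0,0.0011],"delta_rot":[0,0,0],"fingers":0},
    {"linear":[-0.0011,0,0.0011],"delta_rot":[0,0,0],"fingers":0},
    {"linear":[-0.0011,0,0.0011],"delta_rot":[0,0,0],"fingers":0},
    {"linear":[-0.0011,0,0.0011],"delta_rot":[0,0,0],"fingers":0},
  ],
)

```text
clock: 10.55
position: [0.5736, -0.1152, 0.0741]
ee_rot: [-0.252, 0.627, 0.7, 0.229]
contact_force: [-0.1, -0.1, 0.0]
width: 0.0003
```

Run:
```python
from plan import *
print(lid_angle(Q[:3],("side",)));where()
_,p,R=now(); c=uvz(p)
rows([(c[0]-.05,c[1],c[2]-.004,40,6),(c[0]-.1,c[1],.12,40,3),(c[0]-.1,c[1],.2,40,3)])
```

```text
(np.float64(0.0), np.uint64(454))
t 10.6 uvz [-0.2171 -0.0045  0.0737] rv [-0.3 39.8 -0.1] F [-0.27 -1.36 -0.15] w 0.0002 q [-0.61  0.65  1.58  0.51  1.44 -2.5 ]
{"linear":[-0.0068, 0.0, -0.0048],"delta_rot":[0.0, 0.0, 0.0],"fingers":0},
{"linear":[-0.0068, 0.0, -0.0048],"delta_rot":[0.0, 0.0, 0.0],"fingers":0},
{"linear":[-0.0068, 0.0, -0.0048],"delta_rot":[0.0, 0.0, 0.0],"fingers":0},
{"linear":[-0.0068, 0.0, -0.0048],"delta_rot":[0.0, 0.0, 0.0],"fingers":0},
{"linear":[-0.0068, 0.0, -0.0048],"delta_rot":[0.0, 0.0, 0.0],"fingers":0},
{"linear":[-0.0068, 0.0, -0.0048],"delta_rot":[0.0, 0.0, 0.0],"fingers":0},
{"linear":[-0.002, 0.0, -0.0235],"delta_rot":[0.0, -0.0, 0.0],"fingers":0},
{"linear":[-0.002, 0.0, -0.0235],"delta_rot":[0.0, -0.0, 0.0],"fingers":0},
{"linear":[-0.002, 0.0, -0.0235],"delta_rot":[0.0, -0.0, 0.0],"fingers":0},
{"linear":[0.0171, -0.0, -0.0204],"delta_rot":[-0.0, -0.0, 0.0],"fingers":0},
{"linear":[0.0171, -0.0, -0.0204],"delta_rot":[-0.0, -0.0, 0.0],"fingers":0},
{"linear":[0.0171, -0.0, -0.0204],"delta_rot":[-0.0, -0.0, 0.0],"fingers":0},
12
```

Request:
send_rows(
  plan=[
    {"linear":[-0.0068,0,-0.0048],"delta_rot":[0,0,0],"fingers":0},
    {"linear":[-0.0068,0,-0.0048],"delta_rot":[0,0,0],"fingers":0},
    {"linear":[-0.0068,0,-0.0048],"delta_rot":[0,0,0],"fingers":0},
    {"linear":[-0.0068,0,-0.0048],"delta_rot":[0,0,0],"fingers":0},
    {"linear":[-0.0068,0,-0.0048],"delta_rot":[0,0,0],"fingers":0},
    {"linear":[-0.0068,0,-0.0048],"delta_rot":[0,0,0],"fingers":0},
    {"linear":[-0.002,0,-0.0235],"delta_rot":[0,0,0],"fingers":0},
    {"linear":[-0.002,0,-0.0235],"delta_rot":[0,0,0],"fingers":0},
    {"linear":[-0.002,0,-0.0235],"delta_rot":[0,0,0],"fingers":0},
    {"linear":[0.017,0,-0.02],"delta_rot":[0,0,0],"fingers":0},
    {"linear":[0.017,0,-0.02],"delta_rot":[0,0,0],"fingers":0},
    {"linear":[0,0,0],"delta_rot":[0,0,0],"fingers":0},
  ],
)

```text
clock: 11.6
position: [0.5838, -0.2272, 0.173]
ee_rot: [-0.254, 0.629, 0.698, 0.229]
contact_force: [0.2, -1.0, 0.3]
width: 0.0001
```

Run:
```python
from plan import *
where();print(lid_angle(Q[:3],("side",)))
M=red("side")
roi=cv2.dilate(sil("side",Q[:3],0),np.ones((9,9)))
f=lambda q:-iou(M*roi,sil("side",q,0))
r=minimize(f,Q[:3],method="Nelder-Mead",options=dict(initial_simplex=[Q[:3]+d for d in np.vstack([np.zeros(3),np.diag([.01,.01,.05])])]))
print("shift",(r.x-Q[:3]).round(4),r.fun)
a=[manip.get_image(c)[60:320,110:350,::-1] for c in("side","top")]
cv2.imwrite("pics/a5.png",cv2.resize(np.hstack(a),None,fx=1.6,fy=1.6))
```

```text
t 11.6 uvz [-0.3295 -0.0027  0.173 ] rv [-0.1 40.   0.3] F [ 0.18 -0.97  0.29] w 0.0001 q [-0.72  0.64  1.3   0.46  1.74 -2.45]
(np.float64(0.0), np.uint64(471))
shift [ 0.0004 -0.0007 -0.0183] -0.9084198138440142
```

View pics/a5.png

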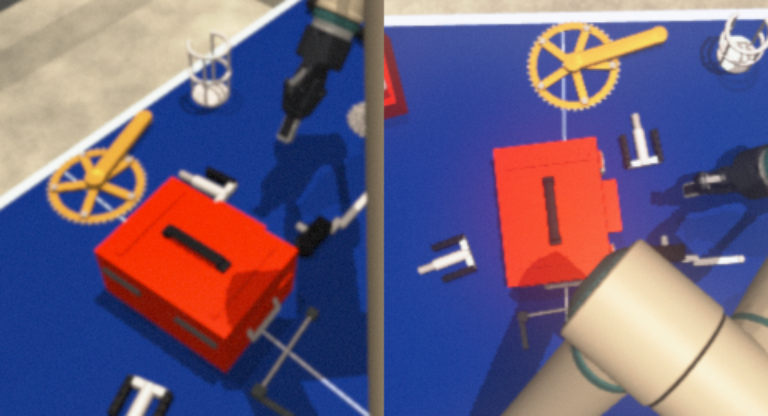

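The lid is shut, the case has not moved, the parts around it are in place and the hand is clear.

```bash
python3 -c "
from rig import manip; print(manip.sign_off())"
```

```text
the job is handed in; nothing more can be done
None
```

The tool case is shut and the job is handed in at about 11.6 s, gripping nothing; sign-off gave no verdict.

- **Tipping:** With the gripper closed, I pushed the lip forward from behind to about 1.14 rad and lifted the finger off. The lid then fell freely and read 1.00, 0.98 and 0.76 rad in successive pictures.
- **Catching:** I brought the finger over to the front and under the lip. The lid came to rest on it at about 0.76 rad and stayed there for more than 0.5 s.
- **Lowering:** I lowered it along its arc at no more than about 0.3 rad/s, until it was shut and the finger came free below the lip. Then I backed the hand away.

**Last checks:**
- The lid angle reads 0.00 rad.
- The case has shifted less than 1 mm. Its fitted turn differs by about 1°, which I put down to measurement noise.
- The hand is clear, and the tool forces I read during the job were only a few newtons.
- In the pictures, the parts that show on the bench look where they were. I judged that by eye and did not measure it. The ratchet is hidden under the shut lid, and the finger never went inside the case.

No check failed. The resting contact force was too close to the sensor noise of 1–2 N to confirm, so the catch rests on the constant lid angle.

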